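# Clear the feed cradle, load the next blank and shift the drive for it

## Task

Lift the sanding block off the bench drive's feed cradle and set it flat on the table, off the drive, without tipping it. Lay the wood blank that waits on the green pad down into both saddles of the cradle, about centred, and then shift the lever through its gate: for pale beech across to the left lane and fully forward (away from the robot), for dark walnut across to the right lane and fully forward. Leave the other blank on the cork pad, do not disturb the glue bottle, cup or ink bottle, and let go of everything.

Things in the scene. Friction and masses are not known exactly. Their poses are not given: they have to be found in the camera images.
- bench_drive: Fixed bench drive on a grey plate 200 x 340 x 12 mm, yaw up to 0.3 rad. Origin: centre of the plate's underside; x forward (away from the robot), y left, z up. Left: green gearbox 150 x 130 mm, 100 mm high, centred at y +90 mm, with a gated lever. Right, at y -90: feed cradle; behind it, x 108 to 200 mm, a chuck and green headstock 85 mm high.
- gate_center (a point): Centre of the steel gate plate, 76 mm above the lever's pivot, at (0, 90, 96) mm of bench_drive, same axes. A neutral slot runs along y at x 0; three lanes run along x at y -24, 0, +24 mm; all 15 mm wide. The lever (10 mm thick) goes 24 mm forward or back in a lane, and changes lane only in neutral. Pale mark: left lane forward (beech); dark mark: right lane forward (walnut).
- lever_pivot (a point): Point about which the lever tilts, at (0, 90, 20) mm of bench_drive, same axes. With the lever at (a, b) mm from gate_center in the gate plane (a, b within -24..24), the knob centre is 180 mm from this point in the direction (a, b, 76). tan(lever_cross) = b/76; tan(lever_shift) is about a/76.
- cradle_seat (a point): Centre of the feed cradle at seat height, at (0, -90, 40) mm of bench_drive, same axes. Two aluminium U saddles, each 24 mm long, stand centred 42 mm in front of and behind it: inner width 34, outer 50, walls 14 mm above the seat. The 60 mm gap between has room for fingers (floor 28 mm below the seat). A blank lies along bench_drive's x, either way round.
- knob_center (a point): Centre of the lever's black knob, 36 mm in diameter and 40 mm high (22 mm below to 18 mm above this point). It can be pinched from above.
- lever_cross (a joint): Tilt of the lever across the gate, rad: 0 middle lane, about +0.31 left lane, about -0.31 right lane. Held by friction (about 1.5 N at the knob) and stays where it is left. It starts in the middle lane.
- lever_shift (a joint): Tilt of the lever along the lanes, rad: 0 neutral, about +0.30 fully forward, about -0.30 fully back. Same friction. It starts anywhere in the middle lane, forward, neutral or back.
- green_pad: Round flat green pad, 150 mm across, 3 mm thick, fixed; the next blank to work lies on it. Origin at the centre of its underside.
- cork_pad: Round flat cork pad, 150 mm across, 3 mm thick, fixed; the blank that must stay lies on it. Origin at the centre of its underside.
- beech: Pale beech bar, 24 x 150 x 22 mm (x, y, z), loose, 65 to 140 g. Origin at the centre of its underside, length along its y.
- walnut: Dark walnut bar, 26 x 142 x 23 mm (x, y, z), loose, 65 to 140 g. Origin at the centre of its underside, length along its y.
- glue: White glue bottle with an orange cap, 47 mm across, 126 mm high, upright, loose. Origin at the centre of its underside. A bystander.
- cup: Blue-green glazed cup, 68 mm across and high, upright, loose. Origin at the centre of its underside. A bystander.
- ink: Ink bottle with a black cap, 54 x 114 x 100 mm, upright, loose. Origin at the centre of its underside. A bystander.
- sanding_block: Brown cork sanding block, 56 x 92 x 27 mm (x, y, z), loose, 40 to 85 g. Origin at the centre of its underside, length along its y. It starts lying on top of both saddles, its underside 54 mm above the table, its length along bench_drive's x. Grasp it across the 56 mm width.
Not all that is in view belongs to the job. What is shaped like the walnut but orange is not meant.

How it is judged (in metres and radians):
On the way, in this order (a step that is already met when the one before it is completed fails the run):
1. the sanding block lies flat on the table, let go (height (world z) of sanding_block below 0.008 m and angle between sanding_block's own z axis and vertical below 0.1 rad and linear speed of sanding_block below 0.03 m/s and contact force between the fingers and sanding_block below 0.1 N), for 0.2 s.
2. the blank from the green pad lies let go in both saddles, while the lever is still in the middle lane (((x of beech in the frame of cradle_seat between -0.02 and 0.02 m and y of beech in the frame of cradle_seat between -0.008 and 0.008 m and z of beech in the frame of cradle_seat between -0.004 and 0.004 m and angle between the y axis of beech and the x axis of bench_drive, either way round below 0.12 rad and angle between beech's own z axis and vertical below 0.15 rad and linear speed of beech below 0.03 m/s and horizontal distance between walnut and cork_pad below 0.04 m and height (world z) of walnut below 0.015 m and contact force between the fingers and beech below 0.1 N and value of joint lever_cross between -0.15 and 0.15 rad) or (x of walnut in the frame of cradle_seat between -0.02 and 0.02 m and y of walnut in the frame of cradle_seat between -0.008 and 0.008 m and z of walnut in the frame of cradle_seat between -0.004 and 0.004 m and angle between the y axis of walnut and the x axis of bench_drive, either way round below 0.12 rad and angle between walnut's own z axis and vertical below 0.15 rad and linear speed of walnut below 0.03 m/s and horizontal distance between beech and cork_pad below 0.04 m and height (world z) of beech below 0.015 m and contact force between the fingers and walnut below 0.1 N and value of joint lever_cross between -0.15 and 0.15 rad))), for 0.2 s.
At the end, for the whole second after the job is handed in: Sanding block flat on the table (underside below 8 mm); green-pad blank in both saddles (within 20 mm lengthwise, 8 mm sideways, 4 mm high, 0.12 rad), the other within 40 mm of cork pad's centre; lever_shift over 0.25 and lever_cross over 0.24 for beech, under -0.24 for walnut; at rest (((x of beech in the frame of cradle_seat between -0.02 and 0.02 m and y of beech in the frame of cradle_seat between -0.008 and 0.008 m and z of beech in the frame of cradle_seat between -0.004 and 0.004 m and angle between the y axis of beech and the x axis of bench_drive, either way round below 0.12 rad and angle between beech's own z axis and vertical below 0.15 rad and linear speed of each of beech, sanding_block below 0.03 m/s and horizontal distance between walnut and cork_pad below 0.04 m and height (world z) of walnut below 0.015 m and height (world z) of sanding_block below 0.008 m and angle between sanding_block's own z axis and vertical below 0.1 rad and velocity of joint lever_shift between -0.1 and 0.1 rad/s and value of joint lever_shift above 0.25 rad and value of joint lever_cross above 0.24 rad) or (x of walnut in the frame of cradle_seat between -0.02 and 0.02 m and y of walnut in the frame of cradle_seat between -0.008 and 0.008 m and z of walnut in the frame of cradle_seat between -0.004 and 0.004 m and angle between the y axis of walnut and the x axis of bench_drive, either way round below 0.12 rad and angle between walnut's own z axis and vertical below 0.15 rad and linear speed of each of walnut, sanding_block below 0.03 m/s and horizontal distance between beech and cork_pad below 0.04 m and height (world z) of beech below 0.015 m and height (world z) of sanding_block below 0.008 m and angle between sanding_block's own z axis and vertical below 0.1 rad and velocity of joint lever_shift between -0.1 and 0.1 rad/s and value of joint lever_shift above 0.25 rad and value of joint lever_cross below -0.24 rad))); the robot touches nothing.
It fails at once if the other blank is moved too (both blanks over 25 mm from their start) (distance of each of beech, walnut from where it was at the start of the episode above 0.025 m).
It fails at once if the sanding block is tipped over 0.4 rad (angle between sanding_block's own z axis and vertical above 0.4 rad).
It fails at once if the glue bottle is pushed over 30 mm or tipped over 0.3 rad (distance of glue from where it was at the start of the episode above 0.03 m or angle between glue's own z axis and vertical above 0.3 rad).
It fails at once if the cup is pushed over 30 mm or tipped over 0.3 rad (distance of cup from where it was at the start of the episode above 0.03 m or angle between cup's own z axis and vertical above 0.3 rad).
It fails at once if the ink bottle is pushed over 30 mm or tipped over 0.3 rad (distance of ink from where it was at the start of the episode above 0.03 m or angle between ink's own z axis and vertical above 0.3 rad).
It also fails if it takes over 64 s, if anything falls off the work surface, if the arm or the gripper's body presses on something with over 40 N, if the wrist force passes 120 N, or if a joint passes its speed limit or range.

## Robot

A 6-joint arm with a two-finger parallel gripper is mounted at the origin on a cart in front of the work surface, level with it; the furniture and walls round the work are solid. World frame = base frame: x ahead of the robot, y to its left, z up, the work surface at z = 0. Lengths are in m, angles in degrees, forces in N, time in s.
With the tool pointing down it reaches from about 0.4 to 0.825 m from the base axis. Payload 7 kg.
Tool frame: the origin (TCP) lies midway between the tips of the shut fingers; the grasp point (between the pads) lies 19 mm behind it; z points along the fingers, y is the line along which they close (so a half turn about z gives the same grasp; the last joint's range is limited). The gripper opens to 88 mm and grips with 3 to 60 N. Pads are 19 mm wide; open, the fingers measure 130 mm over their backs; the gripper's body (78 mm by 193 mm) begins 47 mm behind the grasp point.
Start: joints at [90.991, 20.546, 0.682, 0, -70.136, -16.507], TCP at [0.181, 0.65, 0.227] pointing down, gripper open.
Joint ranges: [-176.03, 176.03], [-82.01, 121.73], [-58.28, 71.71], [-173.87, 95.51], [-174.79, -0.11], [-173.66, 173.66]. Speed limits (degrees/s): [136.94, 136.94, 172.46, 180, 180, 180].

## Interface

Orientations are given as [roll, pitch, yaw] about the fixed x, y, z axes, in that order (R = Rz(yaw) Ry(pitch) Rx(roll)).
In Python, from plant import r gives the robot as it stands.
- The arm moves only by the tool carry_out, never from a script. Its argument "deltas" is a list of rows, each a list of 3 entries, a list of its own where there are three numbers: the opening, from 0 (shut) to 1 (fully open), then the shift along the tool's x, y, z in mm, then the turn, a rotation vector about the tool's x, y, z in rad. In form: [[gripper, [tx, ty, tz], [rx, ry, rz]], ...]. A call has 1 to 12 rows; each row is the pose to reach, as a shift and turn from the pose commanded when the call began, along the tool's axes at that moment; what a row does not reach only later rows make up. A row lasts 1/10 s, in which the tool goes at most 50 mm and 8.59 degrees, less where a joint would pass 70% of its speed; a pose out of reach is approached as far as the arm can. A call with a gripper value outside its range is refused whole. The fingers move at their own pace and stop on an object; "squeeze" is the grip in N (left out, the last holds). Time passes only in rows, so rows that repeat a pose let the fingers close. It gives the time, the measured TCP pose, the force, the opening and the grip force at its end, in the units of the state.
- r.get_state(): the state, without advancing time (a new reading comes with each control period).
- r.capture(name): name is "scene" or "side" or "wrist"; returns (picture, depth): 420x560x3 uint8, red, green, blue; 420x560 float32, m along the optical axis (not along the pixel's ray), 0 where there is no reading.
- r.get_calibration(name): a dict with "fov_y" (degrees; the focal length in pixels is half the picture's height over the tangent of half this angle, whatever the lens; pixels are square), "cx", "cy" (the principal point, pixels), "view" (4x4, takes a point from world to camera coordinates). Camera axes: x right, y down, z forward; pixel columns grow to the right and rows downward; lengths in m; the calibration is good to about 2 mm. A picture is of the moment at which its call begins: read the wrist's pose just before it. get_calibration takes no time and is no camera call; for the wrist camera it gives the pose at the moment of the call.
- r.close_job(): hands the job in; it is judged then, once.
The state is a dict: "time_s": time; "joints": joint angles; "qd": joint speeds; "joint_torque": joint torques, N m; "tcp_pos": TCP position; "eef_rot": TCP orientation; "contact_force": force on the tool from outside, world axes, zero at the start; "moment": the same for the moment, N m; "gripper_width": finger opening in m; "gripper_force": force on a finger pad.
Only numpy, scipy, OpenCV 4.12 (cv2) and the standard library are available. Lean on these libraries where they do the work, as an engineer would, in place of code of your own. Each camera call takes 0.05 s, during which the arm holds its last target. There are 200 camera calls.

## Working session

There is one attempt and no reset: what is moved stays moved. The work goes in short steps, Python scripts to look and compute and a tool call to move; the robot and the scene stay as the last step left them, time stands still between calls to the robot, and variables do not carry over. Pictures are saved under pics/ and viewed, at most 10 in all, crops included, and the job is handed in when it is done.

Besides the shell and the picture viewer there is one more tool, called after ">>>" as name([rows], argument=value, ...), one row to a line, values as JSON. carry_out: Moves the arm, as the interface text tells. Its arguments: {"type":"object","properties":{"deltas":{"type":"array"},"squeeze":{"type":"number"}},"required":["deltas"]}

```bash
mkdir -p pics; cat > h.py <<'E'
import numpy as np, cv2
from plant import r
from scipy.spatial.transform import Rotation as R
def cap(n):
    c=r.get_calibration(n); p,d=r.capture(n); np.savez('pics/'+n+'.npz',p=p,d=d,V=c['view'],k=[c['fov_y'],c['cx'],c['cy']]); return p,d
def world(n):
    z=np.load('pics/'+n+'.npz'); d=z['d']; fov,cx,cy=z['k']; f=d.shape[0]/2/np.tan(np.radians(fov)/2)
    v,u=np.mgrid[:d.shape[0],:d.shape[1]]
    P=np.stack([(u-cx)/f*d,(v-cy)/f*d,d],-1); V=z['V']
    W=(P-V[:3,3])@V[:3,:3]; W[d==0]=np.nan
    return z['p'],W
def save(p,name): cv2.imwrite('pics/'+name+'.png',p[...,::-1])
E
python3 - <<'E'
from h import *
for n in('scene','side'):
    p,d=cap(n); save(p,n); c=r.get_calibration(n); V=c['view']; print(n,c['fov_y'],-V[:3,:3].T@V[:3,3],V[2,:3])
a=cv2.imread('pics/scene.png');b=cv2.imread('pics/side.png')
print(r.get_state())
E
```

```text
scene 53.36472381168028 [-0.43582688 -0.80072411  0.8813463 ] [ 0.64951598  0.55701901 -0.51755078]
side 55.53448460923289 [ 0.12497443 -1.09451475  0.58283843] [ 0.29566454  0.88916032 -0.34925119]
{'time_s': 0.1, 'joints': array([ 9.09900219e+01,  2.05883900e+01,  6.40593234e-01, -1.80943721e-02,
       -7.01357874e+01, -1.65066072e+01]), 'qd': array([-0.0094105 , -0.04680194,  0.18905452,  0.02587063,  0.05169154,
       -0.00438454]), 'joint_torque': array([-1.66451970e-03, -5.84162486e+01,  2.93748307e+01,  7.01539770e+00,
        1.01706258e-02, -5.62439550e-05]), 'tcp_pos': array([0.18048406, 0.64998294, 0.22571523]), 'eef_rot': array([ 1.79915027e+02, -7.44087593e-03, -1.55227405e+01]), 'contact_force': array([-0.34675257, -0.32847537, -0.06950338]), 'moment': array([-0.02742674,  0.04011015, -0.01107176]), 'gripper_force': 0.0, 'gripper_width': 0.0874597583844536}
```

View pics/scene.png

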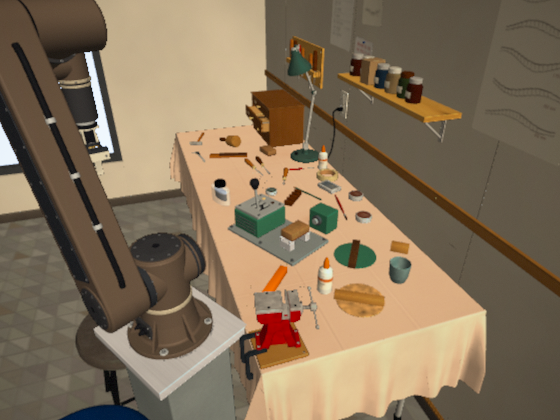

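View pics/side.png

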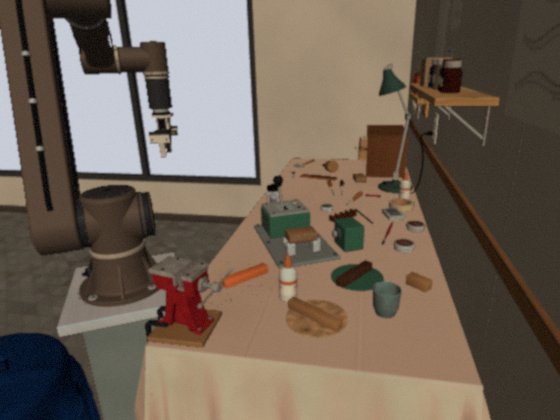

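The scene picture shows a dark bar on the green pad at (355,255), a pale bar on the cork pad at (360,298), and an orange decoy at (275,280). The sanding block is on the cradle at (295,230), and the knob is at (254,184). Next I'll take an enlarged crop to confirm which bar is which, and measure.

```bash
python3 - <<'E'
from h import *
p,W=world('scene'); c=p[165:325,205:425]; save(cv2.resize(c,None,fx=3.6,fy=3.6,interpolation=cv2.INTER_CUBIC),'crop1')
Z=W[...,2]
def q(name,m):
    P=W[m]; 
    if len(P)<5: print(name,len(P));return
    (x,y),(a,b),t=cv2.minAreaRect((P[:,:2]*1000).astype(np.float32)); print(name,len(P),'rect',np.round([x,y,a,b,t],1),'med',np.round(np.nanmedian(P,0)*1000,1))
def box(u0,v0,u1,v1):
    m=np.zeros(Z.shape,bool); m[v0:v1,u0:u1]=1; return m
q('block top',box(270,215,320,245)&(Z>.074)&(Z<.086))
q('walnut top',box(330,230,380,275)&(Z>.018)&(Z<.032))
q('beech top',box(330,280,390,318)&(Z>.018)&(Z<.032))
q('gearbox top',box(230,190,290,230)&(Z>.088)&(Z<.104))
q('plate',box(220,200,340,270)&(Z>.006)&(Z<.016))
q('knob',box(240,172,268,192)&(Z>.14)&(Z<.25))
q('headstock',box(300,195,345,235)&(Z>.079)&(Z<.091))
q('glue',box(310,250,340,300)&(Z>.03)&(Z<.13))
q('cup',box(380,250,415,290)&(Z>.02)&(Z<.075))
q('ink',box(205,170,235,210)&(Z>.02)&(Z<.11))
hsv=cv2.cvtColor(p,cv2.COLOR_RGB2HSV)
for nm,b in (('green',box(325,235,385,275)),('cork',box(325,278,392,320))):
    m=b&(Z<.008)&(Z>.0005); q(nm,m)
E
```

```text
block top 230 rect [553.2   2.  147.5 183.8  42.4] med [529.3 -13.8  83.6]
walnut top 189 rect [ 620.7 -206.9  149.6   25.9   26.9] med [ 610.  -214.    29.3]
beech top 388 rect [ 436.  -335.1   36.9  165.2   24.7] med [ 435.9 -342.8   27.2]
gearbox top 546 rect [539.5 117.1 247.6 153.6  88.5] med [527.5 159.1 101.1]
plate 1502 rect [572.5  94.2 483.1 510.6  41.2] med [512.   24.2  13. ]
knob 94 rect [515.9 171.2  34.2  28.6  72.4] med [514.5 167.7 206.9]
headstock 306 rect [637.4  -8.9  92.  206.   85.6] med [686.2 -22.1  87.5]
glue 357 rect [ 408.8 -245.8   40.3   65.5   17.5] med [ 400.  -241.    75.1]
cup 452 rect [ 659.2 -356.3  184.5   65.5   27.6] med [ 602.4 -383.    51.4]
ink 369 rect [549.5 362.9 290.   59.6  70.2] med [562.5 423.3  68.9]
green 1818 rect [ 646.7 -209.7  241.9  235.8   40.7] med [ 635.5 -214.3    4.1]
cork 1955 rect [ 454.7 -339.3  192.4  226.3   40.2] med [ 439.4 -343.8    4. ]
```

View pics/crop1.png

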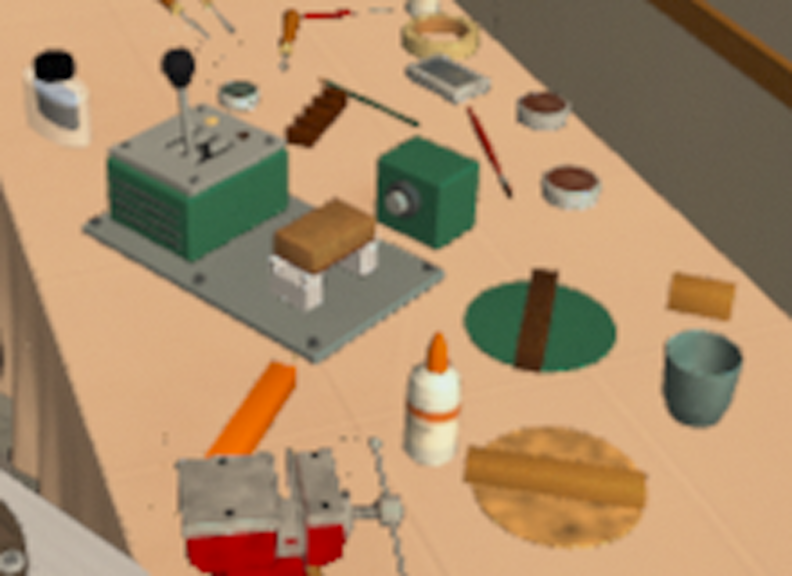

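The crop confirms it: the dark brown walnut bar is on the green pad (crop (537,320)), pale beech is on the cork pad (555,475), and the orange bar (255,410) is a decoy. So the lever goes to the right lane, forward. I'll fit the drive pose from the plate corners and the tops.

```bash
cat >> h.py <<'E'
def ray(n,u,v,z):
    q=np.load('pics/'+n+'.npz'); fov,cx,cy=q['k']; f=420/2/np.tan(np.radians(fov)/2); V=q['V']
    d=V[:3,:3].T@np.array([(u-cx)/f,(v-cy)/f,1]); o=-V[:3,:3].T@V[:3,3]; return (o+d*(z-o[2])/d[2])*1000
E
python3 - <<'E'
from h import *
o=lambda x,y,z:np.round(ray('scene',205+(x+.5)/3.6-.5,165+(y+.5)/3.6-.5,z),1)
for n,a in dict(NL=(84,227,.012),NR=(315,360,.012),FR=(442,270,.012),gNL=(108,155,.1),gNR=(193,188,.1),gFR=(288,141,.1),blkNL=(275,237,.081),blkNR=(318,256,.081),blkFR=(374,218,.081),blkFL=(335,201,.081),
 w1=(533,270,.026),w2=(557,270,.026),w3=(515,364,.026),w4=(541,367,.026),knob=(178,68,.2)).items(): print(n,o(*a))
print(r.get_calibration('wrist'), r.get_state()['tcp_pos'])
E
```

```text
NL [447.1 249.9  12. ]
NR [433.2 -84.7  12. ]
FR [633.9 -86.   12. ]
gNL [468.3 227.9 100. ]
gNR [479.  115.4 100. ]
gFR [614.6 107.  100. ]
blkNL [487.7  13.4  81. ]
blkNR [489.9 -39.5  81. ]
blkFR [578.9 -37.6  81. ]
blkFL [578.1  12.   81. ]
w1 [ 677.5 -166.6   26. ]
w2 [ 693.5 -184.8   26. ]
w3 [ 536.3 -238.7   26. ]
w4 [ 548.3 -259.2   26. ]
knob [520.  172.2 200. ]
{'fov_y': 69.33447973752573, 'cx': 279.80399077177225, 'cy': 205.01862298898084, 'view': array([[-0.26785838, -0.9634565 ,  0.00186035,  0.67560434],
       [-0.92248781,  0.25702448,  0.28801851, -0.03630095],
       [-0.27797146,  0.07543202, -0.95762304,  0.39120968],
       [ 0.        ,  0.        ,  0.        ,  1.        ]])} [0.18048406 0.64998294 0.22571523]
```

The drive yaw is about -2° and the block centre is about (0.533,-0.013). I'm moving to a wrist look above the drive, turned to the -180° yaw family so joint 6 stays in range.

>>> carry_out([
  [1,[20,20,-50],[0,0,0.1]],
  [1,[472,544,-100],[0,0,2.9]],
  [1,[472,544,-100],[0,0,2.9]],
  [1,[472,544,-100],[0,0,2.9]],
  [1,[472,544,-100],[0,0,2.9]],
  [1,[472,544,-100],[0,0,2.9]],
  [1,[472,544,-100],[0,0,2.9]],
  [1,[472,544,-100],[0,0,2.9]],
  [1,[472,544,-100],[0,0,2.9]],
  [1,[472,544,-100],[0,0,2.9]],
  [1,[472,544,-100],[0,0,2.9]],
  [1,[472,544,-100],[0,0,2.9]],
])

```text
time_s: 1.3
tcp_pos: [0.427, 0.1313, 0.3149]
eef_rot: [-180.0, 0.0, -116.1]
contact_force: [0.7, 0.6, 0.1]
gripper_width: 0.0878
gripper_force: 0.0
```

```bash
cat >> h.py <<'E'
def delta(xyz,yaw):
    s=r.get_state(); A=R.from_euler('xyz',s['eef_rot'],degrees=True); B=R.from_euler('xyz',[180,0,yaw],degrees=True)
    print('t',round(s['time_s'],2),'tcp',np.round(s['tcp_pos']*1000,1),np.round(s['eef_rot'],2),'w',round(s['gripper_width']*1000,1),'->',np.round(A.inv().apply(np.array(xyz)*1000-s['tcp_pos']*1000),1),np.round((A.inv()*B).as_rotvec(),3))
E
python3 -c "
from h import *
delta([.49,0,.33],178); print(r.get_state()['joints'])"
```

```text
t 1.3 tcp [427.  131.3 314.9] [-1.800e+02  4.000e-02 -1.161e+02] w 87.8 -> [  90.2 -114.4  -15.1] [0.00e+00 1.00e-03 1.15e+00]
[ 4.25116186e+01 -4.59690784e+00 -1.77481417e+01 -1.01898374e-02
 -7.68129052e+01 -6.86120040e+01]
```

>>> carry_out([
  [1,[90,-114,-15],[0,0,1.15]],
  [1,[90,-114,-15],[0,0,1.15]],
  [1,[90,-114,-15],[0,0,1.15]],
  [1,[90,-114,-15],[0,0,1.15]],
  [1,[90,-114,-15],[0,0,1.15]],
  [1,[90,-114,-15],[0,0,1.15]],
  [1,[90,-114,-15],[0,0,1.15]],
  [1,[90,-114,-15],[0,0,1.15]],
  [1,[90,-114,-15],[0,0,1.15]],
  [1,[90,-114,-15],[0,0,1.15]],
])

```text
time_s: 2.3
tcp_pos: [0.4902, 0.0026, 0.3294]
eef_rot: [-180.0, -0.0, 178.5]
contact_force: [-1.1, -0.1, 0.1]
gripper_width: 0.0879
gripper_force: 0.0
```

```bash
python3 - <<'E'
from h import *
delta([.49,0,.33],178)
p,d=cap('wrist'); save(cv2.resize(p,(784,588)),'w1')
E
```

```text
t 2.3 tcp [490.2   2.6 329.4] [-1.800e+02 -2.000e-02  1.785e+02] w 87.9 -> [ 0.1 -2.6 -0.6] [-0.    -0.     0.009]
```

View pics/w1.png

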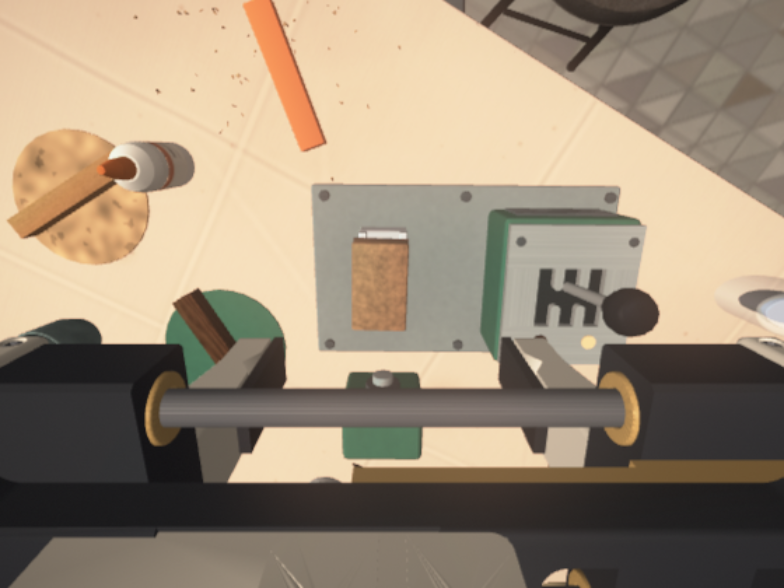

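The wrist picture shows the plate with near corners at (313,185) and (619,187) and far-right corner (319,351). The block top spans (353,238) to (406,331), and the lever knob is at (630,311).

```bash
python3 - <<'E'
from h import *
o=lambda x,y,z:np.round(ray('wrist',(x+.5)/1.4-.5,(y+.5)/1.4-.5,z),1)
for n,a in dict(NR=(313,185,.012),NL=(619.5,187,.012),FR=(319,351,.012),b1=(353,239,.081),b2=(408,240,.081),b3=(352,328,.081),b4=(406,331,.081),
 gp1=(504,227,.098),gp2=(645,227,.098),hole=(570,293,.096),gNR=(490,209,.1),gNL=(638,217,.1),w1=(174,303,.026),w2=(199,288,.026),knob=(631,312,.19)).items(): print(n,o(*a))
p,W=world('wrist'); Z=W[...,2]
def q(name,m,b):
    mm=np.zeros(Z.shape,bool); mm[b[1]:b[3],b[0]:b[2]]=1; P=W[mm&m]; (x,y),(a,bb),t=cv2.minAreaRect((P[:,:2]*1000).astype(np.float32)); print(name,len(P),np.round([x,y,a,bb,t],1),np.round(np.median(P,0)*1000,1), np.round(np.percentile(P[:,2],98)*1000))
q('block',(Z>.072)&(Z<.09),(240,160,300,242))
q('knob',Z>.14,(425,200,472,242))
q('gate',(Z>.09)&(Z<.106),(340,140,470,242))
q('plate',(Z>.006)&(Z<.018),(215,128,450,255))
q('head',(Z>.07)&(Z<.095),(240,266,304,278))
E
```

```text
NR [437.  -80.7  12. ]
NL [447.9 253.2  12. ]
FR [634.5 -89.2  12. ]
b1 [485.2 -33.6  81. ]
b2 [487.6  19.5  81. ]
b3 [577.4 -39.5  81. ]
b4 [582.2  16.   81. ]
gp1 [474.7 107.2  98. ]
gp2 [478.1 236.5  98. ]
hole [540.6 174.5  96. ]
gNR [457.8  93.2 100. ]
gNL [468.5 227.6 100. ]
w1 [ 563.6 -248.    26. ]
w2 [ 546.4 -216.5   26. ]
knob [526.  180.8 190. ]
block 2519 [535.8 -10.2  55.2  91.8  87. ] [532.5 -10.1  81.6] 83.0
knob 1184 [520.3 170.7  29.7  32.6  27.5] [518.9 167.6 212.1] 217.0
gate 6942 [530.5 172.2 125.9 116.5  88.4] [521.1 165.6  99.8] 102.0
plate 13151 [541.3  80.4 338.8 204.5  87.1] [507.6  40.6  12.1] 14.0
  return _methods._mean(a, axis=axis, dtype=dtype,
  ret = um.true_divide(
Traceback (most recent call last):
IndexError: index -1 is out of bounds for axis 0 with size 0
```

Measured: drive centre (541,81), yaw -2.4°; cradle (537.4,-9); gate (545,171); block (535.8,-10.2) with its top at 81 mm, as it should be. Descending onto the block.

>>> carry_out([
  [1,[-46,-12,40],[0,0,0.021]],
  [1,[-46,-12,85],[0,0,0.021]],
  [1,[-46,-12,130],[0,0,0.021]],
  [1,[-46,-12,175],[0,0,0.021]],
  [1,[-46,-12,215],[0,0,0.021]],
  [1,[-46,-12,245],[0,0,0.021]],
  [1,[-46,-12,262],[0,0,0.021]],
  [1,[-46,-12,269],[0,0,0.021]],
  [1,[-46,-12,269],[0,0,0.021]],
  [0.4,[-46,-12,269],[0,0,0.021]],
  [0.4,[-46,-12,269],[0,0,0.021]],
  [0.4,[-46,-12,269],[0,0,0.021]],
], squeeze=15)

```text
time_s: 3.55
tcp_pos: [0.5366, -0.0104, 0.0617]
eef_rot: [180.0, 0.1, 177.1]
contact_force: [-0.4, -0.6, -0.2]
gripper_width: 0.0694
gripper_force: 0.0
```

>>> carry_out([
  [0.4,[0,0,0],[0,0,0]],
  [0.4,[0,0,0],[0,0,0]],
  [0.4,[0,0,-10],[0,0,0]],
  [0.4,[0,0,-40],[0,0,0]],
  [0.4,[0,0,-60],[0,0,0]],
])

```text
time_s: 4.05
tcp_pos: [0.5364, -0.0107, 0.1225]
eef_rot: [-180.0, 0.0, 177.1]
contact_force: [0.7, -0.9, -0.6]
gripper_width: 0.0563
gripper_force: 15.0
```

```bash
python3 -c "
from h import *
delta([.490,-.147,.12],178);delta([.490,-.147,.006],178)"
```

```text
t 4.05 tcp [536.4 -10.7 122.5] [-1.7999e+02  4.0000e-02  1.7714e+02] w 56.3 -> [  39.5 -138.4    2.5] [-0.     0.001 -0.015]
t 4.05 tcp [536.4 -10.7 122.5] [-1.7999e+02  4.0000e-02  1.7714e+02] w 56.3 -> [  39.6 -138.4  116.5] [-0.     0.001 -0.015]
```

>>> carry_out([
  [0.4,[12,-40,0],[0,0,0]],
  [0.4,[26,-90,0],[0,0,0]],
  [0.4,[39,-138,0],[0,0,0]],
  [0.4,[39,-138,40],[0,0,0]],
  [0.4,[39,-138,75],[0,0,0]],
  [0.4,[39,-138,98],[0,0,0]],
  [0.4,[39,-138,108],[0,0,0]],
  [0.4,[39,-138,113],[0,0,0]],
  [0.4,[39,-138,113],[0,0,0]],
  [0.4,[39,-138,113],[0,0,0]],
])

```text
time_s: 5.05
tcp_pos: [0.4911, -0.1464, 0.0087]
eef_rot: [180.0, 0.1, 177.2]
contact_force: [0.2, 0.3, 0.3]
gripper_width: 0.0566
gripper_force: 15.0
```

>>> carry_out([
  [0.8,[0,0,0],[0,0,0]],
  [0.8,[0,0,0],[0,0,0]],
  [0.8,[0,0,0],[0,0,0]],
  [0.8,[0,0,-15],[0,0,0]],
  [0.8,[0,0,-55],[0,0,0]],
  [1,[0,0,-105],[0,0,0]],
  [1,[0,0,-155],[0,0,0]],
  [1,[0,0,-205],[0,0,0]],
  [1,[-40,-20,-235],[0,0,0]],
  [1,[-40,-20,-235],[0,0,0]],
  [1,[-40,-20,-235],[0,0,0]],
])

```text
time_s: 6.15
tcp_pos: [0.5297, -0.1688, 0.2432]
eef_rot: [180.0, 0.1, 177.1]
contact_force: [-0.6, -0.2, -0.5]
gripper_width: 0.0875
gripper_force: 0.0
```

```bash
python3 - <<'E'
from h import *
delta([.615,-.212,.1],-153)
p,d=cap('wrist'); save(cv2.resize(p,(784,588)),'w2')
E
```

```text
t 6.15 tcp [ 529.7 -168.8  243.2] [1.7998e+02 8.0000e-02 1.7707e+02] w 87.5 -> [-87.2 -38.8 143.3] [-0.     0.001 -0.522]
```

View pics/w2.png

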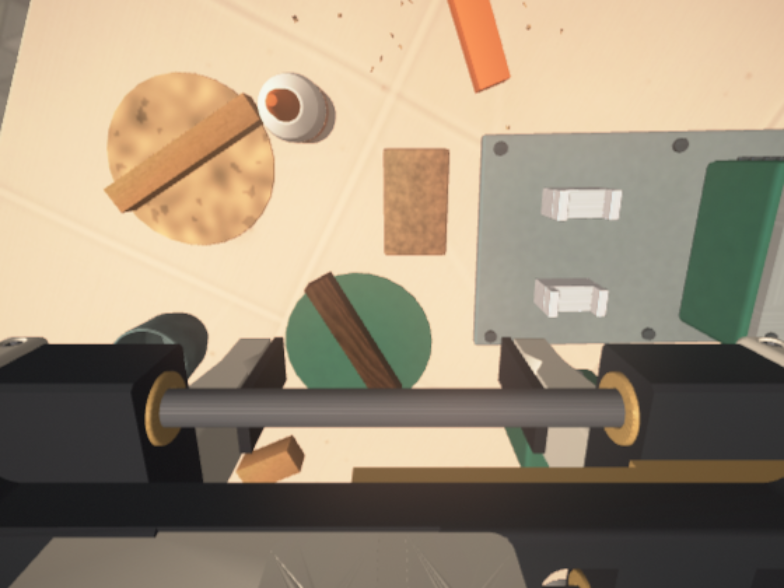

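The block lies flat at (416,202), clear of the plate and the pad. The walnut's near end is at (318,281), and the saddles are at (582,204) and (572,297). Measuring the walnut and saddles precisely.

```bash
python3 - <<'E'
from h import *
p,W=world('wrist'); Z=W[...,2]
def q(name,m,b):
    mm=np.zeros(Z.shape,bool); mm[b[1]:b[3],b[0]:b[2]]=1; P=W[mm&m]; (x,y),(a,bb),t=cv2.minAreaRect((P[:,:2]*1000).astype(np.float32)); print(name,len(P),np.round([x,y,a,bb,t],1),np.round(np.median(P,0)*1000,1)); return P
P=q('walnut',(Z>.021)&(Z<.032),(205,185,290,276))
q('blk',(Z>.021)&(Z<.032),(265,100,330,188))
q('s1',(Z>.047)&(Z<.06),(380,128,450,162))
q('s2',(Z>.047)&(Z<.06),(375,192,440,230))
c=P[:,:2].mean(0); u=np.linalg.svd(P[:,:2]-c,full_matrices=0)[2][0]; u*=np.sign(u[0]); s=(P[:,:2]-c)@u; near=c+u*np.percentile(s,1)
print('axis',np.degrees(np.arctan2(u[1],u[0])),'ctr',(near+u*.070)*1000, 'len',np.ptp(s))
o=lambda x,y,z:np.round(ray('wrist',(x+.5)/1.4-.5,(y+.5)/1.4-.5,z),1)
print([o(x,y,.054) for x,y in((542,188),(618,188),(537,279),(606,288))])
E
```

```text
walnut 1709 [ 616.7 -211.   130.8   26.6   26.4] [ 609.1 -213.9   26. ]
blk 3450 [ 491.2 -145.    55.5   90.3   87. ] [ 488.6 -145.3   27.7]
s1 402 [496.5  -6.6  50.5  23.9  87.2] [496.5  10.3  53.6]
s2 345 [580.2  -9.5  50.4  24.3  87.3] [579.7   7.3  53.6]
axis 27.29180396560454 ctr [ 621.05425265 -207.60184934] len 0.1308549447027017
[array([480.5, -45.2,  54. ]), array([483.6,  15.3,  54. ]), array([555.9, -45.6,  54. ]), array([566.9,  13.6,  54. ])]
```

>>> carry_out([
  [1,[-45,-17,20],[0,0,-0.15]],
  [1,[-93,-34,60],[0,0,-0.3]],
  [1,[-93,-34,105],[0,0,-0.44]],
  [1,[-93,-34,150],[0,0,-0.522]],
  [1,[-93,-34,190],[0,0,-0.522]],
  [1,[-93,-34,215],[0,0,-0.522]],
  [1,[-93,-34,228],[0,0,-0.522]],
  [1,[-93,-34,235],[0,0,-0.522]],
  [1,[-93,-34,235],[0,0,-0.522]],
  [0.1,[-93,-34,235],[0,0,-0.522]],
  [0.1,[-93,-34,235],[0,0,-0.522]],
  [0.1,[-93,-34,235],[0,0,-0.522]],
], squeeze=25)

```text
time_s: 7.4
tcp_pos: [0.621, -0.2072, 0.009]
eef_rot: [-179.9, 0.1, -153.0]
contact_force: [-0.2, -0.4, -0.4]
gripper_width: 0.0691
gripper_force: 0.0
```

>>> carry_out([
  [0.1,[0,0,0],[0,0,0]],
  [0.1,[0,0,0],[0,0,0]],
  [0.1,[0,0,0],[0,0,0]],
  [0.1,[0,0,0],[0,0,0]],
])

```text
time_s: 7.8
tcp_pos: [0.6202, -0.2072, 0.0076]
eef_rot: [-180.0, 0.0, -153.0]
contact_force: [0.2, -0.1, 0.3]
gripper_width: 0.0371
gripper_force: 0.0
```

>>> carry_out([
  [0.1,[0,0,0],[0,0,0]],
  [0.1,[0,0,0],[0,0,0]],
  [0.1,[0,0,0],[0,0,0]],
  [0.1,[0,0,-10],[0,0,0]],
  [0.1,[0,0,-50],[0,0,0]],
  [0.1,[0,0,-100],[0,0,0]],
  [0.1,[0,40,-120],[0,0,0.13]],
  [0.1,[0,85,-120],[0,0,0.26]],
  [0.1,[-8,130,-120],[0,0,0.4]],
  [0.1,[-17,175,-120],[0,0,0.513]],
  [0.1,[-17,215,-120],[0,0,0.513]],
  [0.1,[-17,215,-120],[0,0,0.513]],
])

```text
time_s: 9.0
tcp_pos: [0.536, -0.0046, 0.1286]
eef_rot: [179.9, 0.0, 177.8]
contact_force: [0.3, -0.9, -1.1]
gripper_width: 0.0257
gripper_force: 25.0
```

```bash
python3 - <<'E'
from h import *
import time
delta([.5384,-.0081,.045],177.6); s=r.get_state(); print(s['gripper_force'])
cap('side'); p,W=world('side'); save(cv2.resize(p[160:340,200:440],(800,600)),'s2')
p,d=cap('scene'); p,W=world('scene'); Z=W[...,2]; m=(Z>.12)&(Z<.165)
hsv=cv2.cvtColor(p,cv2.COLOR_RGB2HSV)
save(cv2.resize(p[160:300,220:400],(771,600)),'sc2')
E
```

```text
t 9.0 tcp [536.   -4.6 128.6] [1.7994e+02 3.0000e-02 1.7784e+02] w 25.7 -> [-2.5 -3.5 83.6] [0.001 0.001 0.004]
25.000724494457245
```

View pics/s2.png

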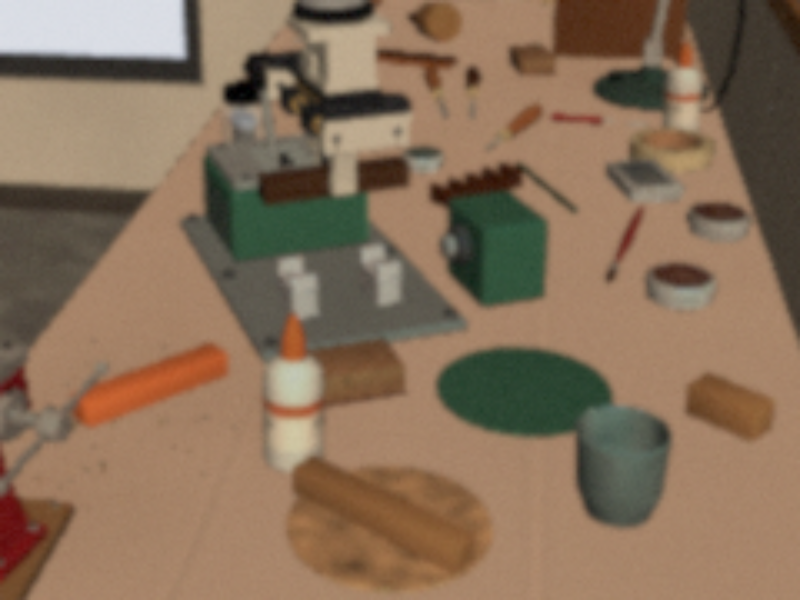

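The walnut is held level in the gripper at crop (335,180), the beech is undisturbed on the cork, and nothing has been touched. I'll check the lengthwise offset of the grip.

```bash
python3 - <<'E'
from h import *
for n in('scene','side'):
    p,W=world(n); hsv=cv2.cvtColor(p,cv2.COLOR_RGB2HSV); Z=W[...,2]
    m=(Z>.118)&(Z<.155)&(abs(W[...,0]-.538)<.11)&(abs(W[...,1]+.006)<.03)&(hsv[...,1]>90)&(hsv[...,2]<110)
    P=W[m]*1000; print(n,len(P),np.round(np.percentile(P,[1,99],axis=0),1))
for u,v in((262,203),(410,186),(262,178),(408,160)):
    print(np.round(ray('side',200+u/3.333,160+v/3.333,.123 if v in(203,186) else .146),1))
E
```

```text
scene 185 [[463.1 -19.4 127.2]
 [580.9  10.  153.5]]
side 315 [[465.4 -23.6 126.9]
 [603.1   8.1 148.6]]
[464.9  -5.8 123. ]
[608.6 -18.  123. ]
[467.   -1.7 146. ]
[610.2  -9.1 146. ]
```

>>> carry_out([
  [0.1,[-1,-2,30],[0,0,0]],
  [0.1,[-1,-2,50],[0,0,0]],
  [0.1,[-1,-2,60],[0,0,0]],
  [0.1,[-1,-2,60],[0,0,0]],
  [0.1,[-1,-2,60],[0,0,0]],
])

```text
time_s: 9.6
tcp_pos: [0.5392, -0.0105, 0.0681]
eef_rot: [-180.0, 0.0, 177.6]
contact_force: [-0.1, -0.5, -0.9]
gripper_width: 0.0257
gripper_force: 25.0
```

```bash
python3 -c "
from h import *
delta([.5384,-.0081,.045],177.6)"
```

```text
t 9.6 tcp [539.2 -10.5  68.1] [-1.7999e+02  2.0000e-02  1.7761e+02] w 25.7 -> [ 0.9  2.4 23.1] [-0.  0.  0.]
```

>>> carry_out([
  [0.1,[1,2,2],[0,0,0]],
  [0.1,[1,2,8],[0,0,0]],
  [0.1,[1,2,14],[0,0,0]],
  [0.1,[1,2,19],[0,0,0]],
  [0.1,[1,2,22],[0,0,0]],
  [0.1,[1,2,23],[0,0,0]],
  [0.1,[1,2,23],[0,0,0]],
])

```text
time_s: 10.3
tcp_pos: [0.5376, -0.0079, 0.0446]
eef_rot: [-180.0, -0.0, 177.7]
contact_force: [0.4, -0.6, -0.9]
gripper_width: 0.0259
gripper_force: 25.0
```

>>> carry_out([
  [0.7,[0,0,0],[0,0,0]],
  [0.7,[0,0,0],[0,0,0]],
  [0.7,[0,0,0],[0,0,0]],
  [0.7,[0,0,0],[0,0,0]],
  [0.7,[0,0,-15],[0,0,0]],
  [0.7,[0,0,-60],[0,0,0]],
  [0.7,[0,0,-110],[0,0,0]],
  [0.7,[0,0,-160],[0,0,0]],
  [0.7,[0,0,-210],[0,0,0]],
  [0.7,[30,0,-250],[0,0,0]],
  [0.7,[30,40,-265],[0,0,0]],
  [0.7,[30,60,-265],[0,0,0]],
])

```text
time_s: 11.5
tcp_pos: [0.5109, 0.0547, 0.3135]
eef_rot: [179.8, 0.4, 177.6]
contact_force: [0.2, -0.1, -1.3]
gripper_width: 0.0616
gripper_force: 0.0
```

```bash
python3 - <<'E'
from h import *
s=r.get_state(); print(s['tcp_pos'],s['qd'].round(1))
p,d=cap('wrist'); save(cv2.resize(p,(784,588)),'w3')
p,W=world('wrist'); Z=W[...,2]
hsv=cv2.cvtColor(p,cv2.COLOR_RGB2HSV)
m=(Z>.055)&(Z<.072)&(abs(W[...,0]-.538)<.1)&(abs(W[...,1]+.008)<.04); P=(W[m][:,:2]*1000).astype(np.float32); print('walnut',cv2.minAreaRect(P),np.median(W[m][:,2]))
m=(Z>.17)&(Z<.24)&(abs(W[...,0]-.54)<.08)&(abs(W[...,1]-.171)<.08); P=W[m]*1000; print('knob',len(P),cv2.minAreaRect(P[:,:2].astype(np.float32)),np.percentile(P,[2,50,98],axis=0).round(1))
E
```

```text
[0.51091352 0.05471363 0.31351171] [ 20.6   4.8  -0.1  -0.7   1.6 -19.1]
walnut ((538.2052612304688, -7.066551208496094), (48.20123291015625, 141.9826202392578), 87.52921295166016) 0.06302724517868746
knob 1205 ((521.191162109375, 171.0823211669922), (30.83939552307129, 34.49348449707031), 69.48332977294922) [[505.7 156.2 197.9]
 [518.6 168.4 213. ]
 [534.7 184.8 216.4]]
```

View pics/w3.png

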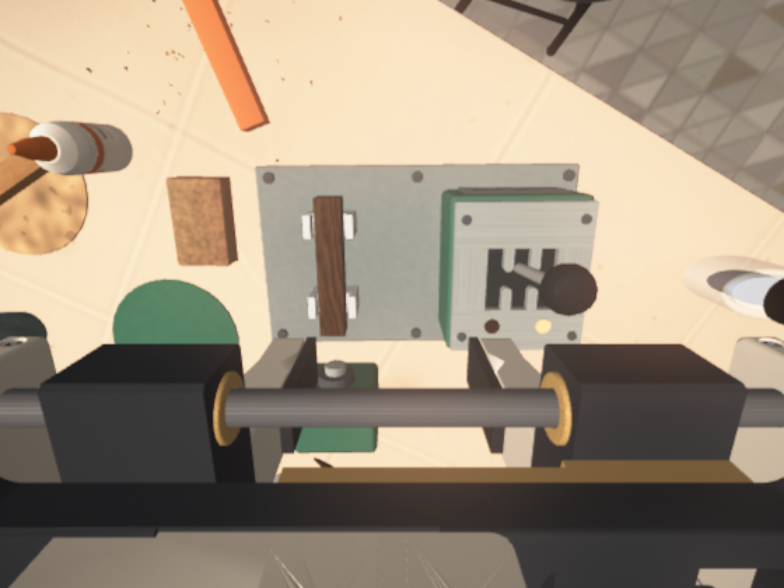

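The walnut is seated at (538,-7) with its top at 63 mm, as expected for both saddles. The lever is partly back in the middle lane, with the knob at (521,171) and centre z ≈ 198. The dark mark sits right/forward at (491,326).

```bash
python3 -c "
from h import *
delta([.521,.171,.25],177.6);delta([.521,.171,.18],177.6)"
```

```text
t 11.55 tcp [510.7  56.4 311.5] [179.84   0.22 177.68] w 61.6 -> [ -5.4 114.7  61.9] [0.003 0.004 0.001]
t 11.55 tcp [510.7  56.4 311.5] [179.84   0.22 177.68] w 61.6 -> [ -5.1 114.5 131.9] [0.003 0.004 0.001]
```

>>> carry_out([
  [1,[-5,40,0],[0,0,0]],
  [1,[-5,85,20],[0,0,0]],
  [1,[-5,114,40],[0,0,0]],
  [1,[-5,114,62],[0,0,0]],
  [1,[-5,114,62],[0,0,0]],
  [1,[-5,114,62],[0,0,0]],
])

```text
time_s: 12.15
tcp_pos: [0.5199, 0.1666, 0.2479]
eef_rot: [-180.0, -0.0, 177.6]
contact_force: [-0.4, -1.1, 0.2]
gripper_width: 0.0874
gripper_force: 0.0
```

```bash
python3 -c "
from h import *
delta([.521,.171,.18],177.6)"
```

```text
t 12.15 tcp [519.9 166.6 247.9] [-1.7995e+02 -1.0000e-02  1.7765e+02] w 87.4 -> [-0.9  4.5 67.9] [-0.001 -0.     0.001]
```

>>> carry_out([
  [1,[-1,4,20],[0,0,0]],
  [1,[-1,4,45],[0,0,0]],
  [1,[-1,4,62],[0,0,0]],
  [1,[-1,4,68],[0,0,0]],
  [0.25,[-1,4,68],[0,0,0]],
  [0.25,[-1,4,68],[0,0,0]],
  [0.25,[-1,4,68],[0,0,0]],
  [0.25,[-1,4,68],[0,0,0]],
  [0.25,[-1,4,68],[0,0,0]],
  [0.25,[-1,4,68],[0,0,0]],
  [0.25,[-1,4,68],[0,0,0]],
], squeeze=15)

```text
time_s: 13.25
tcp_pos: [0.521, 0.1709, 0.1797]
eef_rot: [180.0, 0.0, 177.6]
contact_force: [0.4, 0.2, 0.7]
gripper_width: 0.0371
gripper_force: 0.3
```

```bash
python3 -c "
from h import *
delta([.545,.171,.181],177.6)"
```

```text
t 13.25 tcp [521.  170.9 179.7] [180.     0.   177.64] w 37.1 -> [-24.    1.   -1.3] [0.    0.    0.001]
```

>>> carry_out([
  [0.25,[0,0,0],[0,0,0]],
  [0.25,[0,0,0],[0,0,0]],
  [0.25,[-6,0,0],[0,0,0]],
  [0.25,[-12,0,-1],[0,0,0]],
  [0.25,[-18,0,-1],[0,0,0]],
  [0.25,[-24,0,-1],[0,0,0]],
  [0.25,[-24,0,-1],[0,0,0]],
  [0.25,[-24,0,-1],[0,0,0]],
])

```text
time_s: 14.05
tcp_pos: [0.546, 0.1701, 0.1809]
eef_rot: [180.0, 0.1, 177.6]
contact_force: [-0.4, 1.0, 4.8]
gripper_width: 0.0337
gripper_force: 15.0
```

```bash
cat >> h.py <<'E'
def lev(a,b,g=19):
    # tool pose with grasp point at knob centre for gate coords a,b (mm), rolled with the cross tilt
    yw=np.radians(-2.4); D=R.from_euler('z',yw); k=np.array([a,b,76.]); k*=180/np.linalg.norm(k)
    c=np.arctan2(b,76.); B=D*R.from_euler('x',-c)*R.from_euler('xyz',[180,0,180],degrees=True)
    kn=np.array([545,171,20.])+D.apply(k); tcp=kn+B.apply([0,0,g])
    s=r.get_state(); A=R.from_euler('xyz',s['eef_rot'],degrees=True)
    print((a,b),'knob',kn.round(1),'tcp',tcp.round(1),'->',A.inv().apply(tcp-s['tcp_pos']*1000).round(1),(A.inv()*B).as_rotvec().round(3))
E
python3 -c "
from h import *
s=r.get_state();print(s['tcp_pos'],s['eef_rot'],s['gripper_force'],s['contact_force'])
for b in(0,-6,-12,-18,-24): lev(0,b)"
```

```text
[0.54595645 0.17007125 0.18092925] [1.79979327e+02 6.43827509e-02 1.77630264e+02] 15.000279879168374 [-0.43781988  1.00212721  4.78802284]
(0, 0) knob [545. 171. 200.] tcp [545. 171. 181.] -> [ 1.   0.9 -0.1] [0.    0.001 0.001]
(0, -6) knob [544.4 156.8 199.4] tcp [544.5 158.3 180.5] -> [  1.  -11.8   0.4] [-0.078  0.001  0.001]
(0, -12) knob [543.8 143.  197.8] tcp [543.9 145.9 179. ] -> [  1.  -24.2   1.9] [-0.156  0.001  0.001]
(0, -18) knob [543.3 129.6 195.2] tcp [543.4 133.9 176.7] -> [  1.  -36.2   4.2] [-0.232  0.001  0.001]
(0, -24) knob [542.7 116.8 191.6] tcp [543.  122.6 173.5] -> [  1.  -47.6   7.4] [-0.306  0.001  0.001]
```

>>> carry_out([
  [0.25,[0,-6,0],[-0.04,0,0]],
  [0.25,[0,-12,0.5],[-0.08,0,0]],
  [0.25,[0,-18,1],[-0.12,0,0]],
  [0.25,[0,-24,2],[-0.156,0,0]],
  [0.25,[0,-30,3],[-0.195,0,0]],
  [0.25,[0,-36,4],[-0.232,0,0]],
  [0.25,[0,-42,6],[-0.27,0,0]],
  [0.25,[0,-47,7],[-0.306,0,0]],
  [0.25,[0,-47,7],[-0.306,0,0]],
  [0.25,[0,-47,7],[-0.306,0,0]],
])

```text
time_s: 15.05
tcp_pos: [0.5433, 0.1221, 0.1733]
eef_rot: [162.5, -0.0, 177.6]
contact_force: [0.4, -1.3, 1.5]
gripper_width: 0.0338
gripper_force: 15.0
```

```bash
python3 -c "
from h import *
s=r.get_state();print(s['tcp_pos'],s['eef_rot'],s['gripper_width'],s['gripper_force'],s['contact_force'])
for a in(0,6,12,18,24,26): lev(a,-24)"
```

```text
[0.54331589 0.12205106 0.17327322] [ 1.62546855e+02 -2.17613679e-02  1.77556883e+02] 0.03375274414337252 15.000056482786022 [ 0.39395258 -1.27875115  1.46439456]
(0, -24) knob [542.7 116.8 191.6] tcp [543.  122.6 173.5] -> [ 0.4  0.5 -0.1] [-0.001 -0.    -0.001]
(6, -24) knob [556.2 116.4 191.2] tcp [556.5 122.1 173. ] -> [-13.1   0.6   0.4] [-0.001 -0.    -0.001]
(12, -24) knob [569.5 116.3 189.7] tcp [569.8 122.  171.6] -> [-26.4   0.6   1.9] [-0.001 -0.    -0.001]
(18, -24) knob [582.4 116.5 187.4] tcp [582.6 122.2 169.3] -> [-39.3   0.6   4.3] [-0.001 -0.    -0.001]
(24, -24) knob [594.7 117.  184.4] tcp [594.9 122.7 166.2] -> [-51.5   0.6   7.5] [-0.001 -0.    -0.001]
(26, -24) knob [598.6 117.2 183.2] tcp [598.9 122.9 165.1] -> [-55.5   0.6   8.8] [-0.001 -0.    -0.001]
```

>>> carry_out([
  [0.25,[-6,0,0],[0,0,0]],
  [0.25,[-13,0.5,0.5],[0,0,0]],
  [0.25,[-20,0.5,1],[0,0,0]],
  [0.25,[-26,0.5,2],[0,0,0]],
  [0.25,[-33,0.5,3],[0,0,0]],
  [0.25,[-39,0.5,4],[0,0,0]],
  [0.25,[-46,0.5,6],[0,0,0]],
  [0.25,[-52,0.5,8],[0,0,0]],
  [0.25,[-54,0.5,8],[0,0,0]],
  [0.25,[-54,0.5,8],[0,0,0]],
])

```text
time_s: 16.05
tcp_pos: [0.5954, 0.1238, 0.1658]
eef_rot: [162.5, -0.2, 177.7]
contact_force: [-10.8, 0.2, 6.8]
gripper_width: 0.0339
gripper_force: 15.0
```

```bash
python3 -c "
from h import *
s=r.get_state();print(s['tcp_pos'],s['eef_rot'],s['gripper_width'],s['gripper_force'],s['contact_force'])
lev(24,-24)"
```

```text
[0.59542408 0.12380376 0.1658271 ] [162.46790786  -0.23504208 177.69468368] 0.03392919620103519 15.000364602979754 [-10.83582554   0.17348491   6.82850287]
(24, -24) knob [594.7 117.  184.4] tcp [594.9 122.7 166.2] -> [ 0.5 -1.  -0.7] [ 0.    -0.004  0.   ]
```

The lever is at the end stop, with -10.8 N reaction. Releasing and retreating along the tool axis.

>>> carry_out([
  [1,[-53,0,0],[0,0,0]],
])

```text
time_s: 16.15
tcp_pos: [0.6424, 0.1221, 0.1664]
eef_rot: [162.4, -0.2, 177.7]
contact_force: [1.4, 0.1, 0.1]
gripper_width: 0.0378
gripper_force: 0.0
```

That row shifted the tool 53 mm forward along the lane when I meant to hold still: I reused the last row's number, and the fingers slid off the knob while opening. The force shows only 1.4 N. I'm going straight up now and will check the lever and everything else.

>>> carry_out([
  [1,[0,0,0],[0,0,0]],
  [1,[0,0,0],[0,0,0]],
  [1,[0,0,-40],[0,0,0]],
  [1,[0,0,-85],[0,0,0.0]],
  [1,[0,0,-130],[0,0,0]],
  [1,[50,0,-150],[0.1,0,0]],
  [1,[100,0,-160],[0.2,0,0]],
  [1,[130,0,-160],[0.306,0,0]],
  [1,[130,0,-160],[0.306,0,0]],
  [1,[130,0,-160],[0.306,0,0]],
  [1,[130,0,-160],[0.306,0,0]],
])

```text
time_s: 17.25
tcp_pos: [0.5155, 0.079, 0.319]
eef_rot: [179.9, 0.1, 177.6]
contact_force: [-0.5, -0.5, -0.1]
gripper_width: 0.0875
gripper_force: 0.0
```

```bash
python3 - <<'E'
from h import *
s=r.get_state(); print(s['tcp_pos'],s['eef_rot'],s['contact_force'],s['time_s'])
p,d=cap('wrist'); save(cv2.resize(p,(784,588)),'w4')
p,W=world('wrist'); Z=W[...,2]
m=(Z>.055)&(Z<.072)&(abs(W[...,0]-.538)<.1)&(abs(W[...,1]+.008)<.04); P=(W[m][:,:2]*1000).astype(np.float32); print('walnut',cv2.minAreaRect(P),np.median(W[m][:,2]))
cap('scene');p,W=world('scene'); Z=W[...,2]
m=(Z>.165)&(Z<.22)&(abs(W[...,0]-.57)<.08)&(abs(W[...,1]-.14)<.08); P=W[m]*1000; print('knob',len(P),np.percentile(P,[2,50,98],axis=0).round(1))
E
```

```text
[0.51550993 0.07902687 0.3190433 ] [1.79911766e+02 5.40641136e-02 1.77649094e+02] [-0.51696381 -0.52884466 -0.10159566] 17.25
walnut ((537.82861328125, -7.568534851074219), (48.563392639160156, 141.31263732910156), 87.96080017089844) 0.06303428570516245
knob 85 [[573.6 102.1 169.4]
 [582.5 114.1 193.8]
 [605.2 129.9 208.1]]
```

View pics/w4.png

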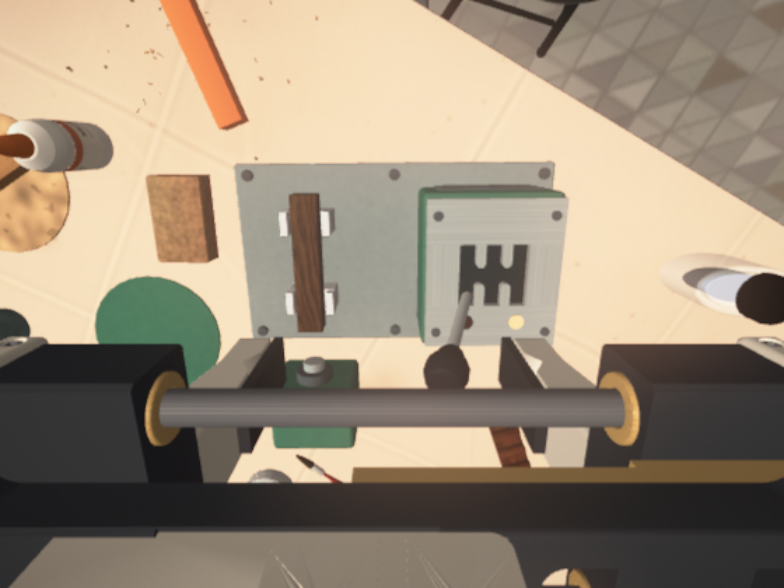

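The wrist picture shows the lever root at the forward end of the right lane (466,298). The walnut is still seated at (308,262), and the block, glue and ink are undisturbed. The knob cloud starts at x ≈ 574, which fits full shift (570); 0.25 rad would give about 562. Handing in.

```bash
python3 -c "
from plant import r
print(r.close_job())"
```

```text
the job is handed in; nothing more can be done
None
```

The job is handed in, with no verdict returned: the sanding block lies flat on the table, the walnut is seated in both saddles, and the lever is in the right lane fully forward; one mistyped move slid the opening fingers forward off the knob, but a camera check afterwards showed nothing displaced.

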